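# Load a module into the test jig under its sprung flap

### The arm

A 6-joint arm with a two-finger parallel gripper is mounted at the origin on the work surface. World frame = base frame: x ahead of the robot, y to its left, z up, the work surface at z = 0. Lengths are in mm, angles in rad, forces in N, time in s.
With the tool pointing down it reaches from about 350 to 875 mm from the base axis. Payload 4.2 kg.
Tool frame: the origin (TCP) lies midway between the tips of the shut fingers; the grasp point (between the pads) lies 19 mm behind it; z points along the fingers, y is the line along which they close (so a half turn about z gives the same grasp; the last joint's range is limited). The gripper opens to 85 mm and grips with 20 to 120 N. Pads are 22 mm wide; open, the fingers measure 114 mm over their backs; the gripper's body (76 mm by 85 mm) begins 54 mm behind the grasp point. The pads swing forward as they close: fully open they stand 13 mm farther back than shut.
Start: joints at [1.575, 0.385, 0.008, 0, -1.194, -0.259], TCP at [157.501, 604.808, 208.412] pointing down, gripper open.
Joint ranges: [-3.14, 3.14], [-1.21, 2.06], [-1.07, 1.41], [-3.16, 2.05], [-2.99, -0.16], [-3.1, 3.1]. Speed limits (rad/s): [2.79, 2.79, 3.14, 3.14, 3.14, 3.14].

### API

Orientations are given as a unit quaternion [x, y, z, w].
In Python, from bench import arm gives the robot as it stands.
- The arm moves only by the tool send_rows, never from a script. Its argument "targets" is a list of rows, each an object of numbers: "gripper": the gripper command: -1 is fully open, 1 is shut, values between are in proportion; "x", "y", "z": the shift along the tool's x, y, z in cm; "ax", "ay", "az": the turn, a rotation vector about the tool's x, y, z in degrees. A call has 1 to 5 rows; each row shifts and turns the commanded pose from where the row before left it, along the tool's axes as they then stand; what a row does not reach is not made up. A row lasts 1/12 s, in which the tool goes at most 41.7 mm and 7.16 degrees, less where a joint would pass 70% of its speed; a pose out of reach is approached as far as the arm can. A call is refused whole if a number of a shift passes 4.17 or a number of a turn 7.16, either way. A call with a gripper value outside its range is refused whole. The fingers move at their own pace and stop on an object; the grip force is fixed at half the most. Time passes only in rows, so rows that do not move let the fingers close. It gives the time, the measured TCP pose, the force, the opening and the grip force at its end, in the units of the state.
- arm.read_state(): the state, without advancing time (a new reading comes with each control period).
- arm.get_image(name): name is "scene" or "top"; returns (picture, depth): 384x512x3 uint8, red, green, blue; 384x512 float32, mm along the optical axis (not along the pixel's ray), 0 where there is no reading.
- arm.camera_model(name): a dict with "fx", "fy", "cx", "cy" (pixels), "cam_to_world" (4x4, takes a point from camera to world coordinates). Camera axes: x right, y down, z forward; pixel columns grow to the right and rows downward; lengths in mm; the calibration is good to about 2 mm. A picture is of the moment at which its call begins. camera_model takes no time and is no camera call.
- arm.job_done(): hands the job in; it is judged then, once.
Trained networks look in the newest picture that a camera, given by its name, has taken for a name from the list of things; names that differ only in an ending like _2 or _b are one class to them, and where a whole thing is asked for, a point or a joint stands for the part that bears it (a point fixed in the world has none). Each returns a list of dicts, best first, with "score" (0 to 1); they miss things now and then, are a little off and sometimes report something else, mostly with a low value. They report only what shows in the picture. A call takes as long as a camera call. They do not tell look-alikes from the thing itself.
- arm.boxes_of(camera, thing): "rect" ([left, top, width, height] in pixels, round what is visible of it).
The state is a dict: "clock": time; "joints": joint angles; "joint_vel": joint speeds; "joint_efforts": joint torques, N m; "position": TCP position; "ee_rot": TCP orientation; "contact_force": force on the tool from outside, world axes, zero at the start; "wrist_torque": the same for the moment, N m; "gripper_width": finger opening in mm; "grasp_force": force on a finger pad.
Only numpy, scipy, OpenCV 4.12 (cv2) and the standard library are available. Lean on these libraries where they do the work, as an engineer would, in place of code of your own. Each camera call takes 0.05 s, during which the arm holds its last target. There are 200 camera calls.

### The job

Load the low white module into the test jig. Press the long wing beside the lane down with one fingertip so that the spring-closed flap stands open, keep it held open, and with the other fingertip push the module along the lane under the flap until it is fully home against the end stop; only then let the wing go so that the flap comes down on the module. Slide the module, never lift it or tip it, do not let the flap touch it before it is home, and leave everything else on the bench where it is.

Things in the scene. Friction and masses are not known exactly. Their poses are not given: they have to be found in the camera images.
- jig: Metal test jig fixed to the bench. Origin on the bench surface under the rocker's shaft, level with the flap's front edge; x = direction the module is pushed, y left, z up; 'jig' mm elsewhere are in this frame. Base plate x -190..60, y -110..12, top z 8; only the bench lies under the wing. Shaft: 8 mm thick, along x at y 0, z 44. Bearing blocks x -189..-175 and 47..61, y -9..9, top z 56.
- lane_home (a point): Where the module's centre is when fully home: jig (16, -50, 23). Lane along jig x at y -50: steel fences 50 mm apart, tops z 21, from x -4 to 52, flared outwards from x -4 to -38 (14 deg); black end stop with its face at x 44, top z 34. When home the module's rear face is at x -12, in front of the flap (x 0), so the pushing finger need not go under the flap.
- rocker (a joint): Sprung rocker, flap and wing in one, rad. 0 = sprung shut: flap slopes down 25 deg to the right, free edge 23 mm above the bench, blocking the lane. About 0.36 = flap resting on the module; clear of it above 0.45; 1.25 = limit. Pressing the wing down raises the flap; let go, the spring shuts it. Torque 0.065 (shut) to 0.13 N m (open): 2 to 5 N at the fingertip.
- flap_edge (a point): Middle of the free edge of the steel flap plate, 40 mm along the lane (jig x 0..40), reaching 50 mm from the shaft to the right (-y), 4 mm thick. Moves with the rocker.
- wing_mid (a point): Point on the top of the steel press wing, 30 mm from the shaft, half-way along it. Wing: left of the shaft, 160 mm long (jig x -165..-5), reaching 50 mm to the left (+y), 4 mm thick. Shut, it slopes up 14 deg to the left (outer edge 58 mm above the bench); at rocker 1.1 down 49 deg, top 20 mm above the bench at jig y 24. Sliding a fingertip along it in x leaves the angle unchanged.
- module_centre (a point): Centre (half-way up) of the module: plain white plastic block 56 (x) x 44 (y) x 30 mm tall, about 120 g, front corners rounded 6 mm, brass screws on top near its rear. It stands on the jig's plate before the lane, its front to +x, 42 to 80 mm short of the flap, turned up to 7 deg and up to 4 mm off the lane's middle.
- module: The same module; origin at the centre of its underside, 15 mm below its centre.
- relay: Bystander: white plug-in relay standing up, 36 x 30 x 52 mm tall, narrower and taller than the module. Origin: centre of its underside.
- fuse: Bystander: cartridge fuse standing on end, 22 mm diameter, 58 mm tall, white with steel caps. Origin: centre of its underside.
- padlock: Bystander: lock-out padlock lying flat, body 38 x 36 x 18 mm, shackle to its +x. Origin: under the centre of its body.
- tape: Bystander: roll of tape lying flat, 64 mm across, 18 mm high. Origin: centre of its underside.
- driver: Bystander: screwdriver lying along its x axis, about 0.2 m long.
- meter: Bystander: yellow hand-held meter lying flat, 150 x 70 x 32 mm. Origin: centre of its underside.
Not all that is in view belongs to the job. What is shaped like the module but blue or pink is not meant.

How it is judged (in metres and radians):
On the way, in this order (a step that is already met when the one before it is completed fails the run):
1. a finger holds the flap open by the wing while the module is still outside (value of joint rocker above 0.5 rad and contact force between the fingers and rocker above 0.3 N and x of module_centre in the frame of jig below -0.03 m), for 0.1 s.
2. the module is home against the stop with the flap still held open by a finger (value of joint rocker above 0.42 rad and contact force between the fingers and rocker above 0.3 N and x of module_centre in the frame of jig above 0.012 m), for 0.1 s.
At the end, for the whole second after the job is handed in: The module stands flat in the lane, within 4 mm of the end stop, the wing is let go and the flap rests on top of the module (rocker 0.25 to 0.44 rad, pressing with at least 0.2 N) (x of module_centre in the frame of jig above 0.012 m and y of module_centre in the frame of jig between -0.056 and -0.044 m and height (world z) of module_centre below 0.027 m and angle between module_centre's own z axis and vertical below 0.08 rad and value of joint rocker between 0.25 and 0.44 rad and contact force between rocker and module above 0.2 N); the robot touches nothing.
It fails at once if the module is lifted more than about 8 mm or tipped (height (world z) of module_centre above 0.031 m or angle between module_centre's own z axis and vertical above 0.3 rad).
It fails at once if the flap bears on the module before it is home (more than 8 mm short of the stop) (contact force between rocker and module above 0.5 N and x of module_centre in the frame of jig below 0.008 m).
It fails at once if another thing on the bench is moved more than 20 mm (distance of any of relay, fuse, padlock, tape, driver, meter from where it was at the start of the episode above 0.02 m).
It also fails if it takes over 35 s, if anything falls off the work surface, if the arm or the gripper's body presses on something with over 40 N, if the wrist force passes 120 N, or if a joint passes its speed limit or range.

## Working session

There is one attempt and no reset: what is moved stays moved. The work goes in short steps, Python scripts to look and compute and a tool call to move; the robot and the scene stay as the last step left them, time stands still between calls to the robot, and variables do not carry over. Pictures are saved under pics/ and viewed, at most 10 in all, crops included, and the job is handed in when it is done.

Besides the shell and the picture viewer there is one more tool, called by a JSON object that holds its "op" and its "data", one argument or row to a line. send_rows: Moves the arm, as the interface text tells. Its arguments: {"type":"object","properties":{"targets":{"type":"array"}},"required":["targets"]}

```bash
mkdir -p pics
cat > h.py <<'E'
import numpy as np, cv2
from bench import arm
def world(cam,d,u,v):
    m=arm.camera_model(cam); T=np.array(m["cam_to_world"])
    z=d[int(v),int(u)]
    return (T@[(u-m["cx"])*z/m["fx"],(v-m["cy"])*z/m["fy"],z,1])[:3]
def cloud(cam,d):
    m=arm.camera_model(cam); T=np.array(m["cam_to_world"])
    v,u=np.mgrid[:384,:512]
    P=np.stack([(u-m["cx"])*d/m["fx"],(v-m["cy"])*d/m["fy"],d,np.ones_like(d)],-1)
    return (P@T.T)[...,:3]
E
python3 - <<'E'
from h import *
for c in("top","scene"):
    im,d=arm.get_image(c); np.savez(f"{c}0.npz",im=im,d=d)
    cv2.imwrite(f"pics/{c}0.png",cv2.resize(im[:,:,::-1],(800,600)))
    for t in("jig","module","rocker","flap_edge","wing_mid","module_centre"):
        for b in arm.boxes_of(c,t)[:3]:
            r=b["rect"];u,v=r[0]+r[2]/2,r[1]+r[3]/2
            print(c,t,round(b["score"],2),np.round(r),world(c,d,u,v).round())
print(arm.read_state())
E
```

```text
top jig 0.92 [168. 146.  66.  91.] [533.  76.   7.]
top jig 0.53 [172. 156.  39.  74.] [527.  97.  48.]
top module 0.86 [251. 212.  21.  19.] [441. -91.  30.]
top module 0.74 [165. 254.  24.  21.] [332. 143.  31.]
top module 0.73 [197. 194.  21.  20.] [496.  55.  35.]
top rocker 0.67 [166. 151.  42.  81.] [531. 110.  50.]
top flap_edge 0.67 [171. 155.  39.  75.] [ 400.  -90. 1089.]
top wing_mid 0.56 [168. 153.  43.  76.] [532. 102.  43.]
top module_centre 0.88 [161. 252.  24.  25.] [ 400.  -90. 1089.]
top module_centre 0.65 [202. 191.  18.  21.] [503.  45.  39.]
top module_centre 0.55 [251. 211.  18.  26.] [436. -88.  27.]
scene jig 0.85 [242. 201. 140.  97.] [529.  68.   7.]
scene module 0.88 [302. 216.  38.  33.] [505.  62.  39.]
scene module 0.79 [280. 170.  23.  30.] [453. -77.  32.]
scene module 0.46 [367. 272.  35.  20.] [483. 208.  19.]
scene rocker 0.82 [270. 224. 110.  53.] [536. 102.  48.]
scene flap_edge 0.77 [268. 226. 113.  51.] [538. 102.  47.]
scene flap_edge 0.49 [280. 310.  73.  73.] [670. 212.  24.]
scene wing_mid 0.6 [270. 223. 113.  56.] [535. 103.  49.]
scene mod
[... 197 characters left out ...]
joints': array([ 1.57459622e+00,  3.84683206e-01,  7.91792275e-03, -4.41848213e-05,
       -1.19397790e+00, -2.58599306e-01]), 'joint_vel': array([ 0.00074948,  0.00047946,  0.00116549,  0.00012666, -0.00111131,
       -0.00079562]), 'joint_efforts': array([ 9.43878285e-05, -3.91950130e+01,  1.88583004e+01,  4.18976203e+00,
       -2.58506734e-04,  3.86336856e-07]), 'position': array([157.4897225 , 604.8195151 , 208.42268829]), 'ee_rot': array([ 9.91894594e-01, -1.27063419e-01, -2.38421225e-05, -2.36547007e-05]), 'contact_force': array([-0.22039242,  0.56799832, -0.15996353]), 'wrist_torque': array([0.01843102, 0.03221672, 0.01542579]), 'grasp_force': 0.0, 'gripper_width': 85.32387623184924}
```

View pics/top0.png

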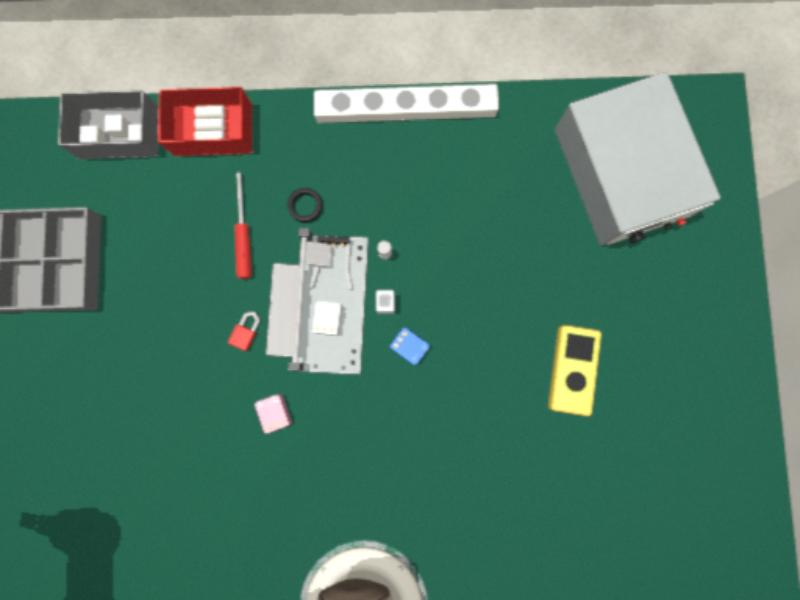

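View pics/scene0.png

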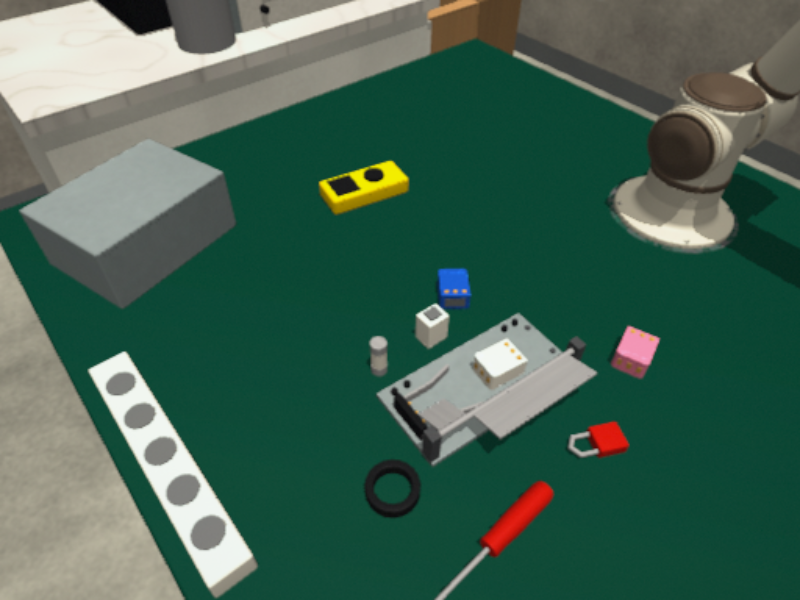

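```bash
cat > fit.py <<'E'
from h import *
from scipy.optimize import minimize
def top_of(P,im,lo,hi,box,white=None):
    m=(P[...,2]>lo)&(P[...,2]<hi)&(P[...,0]>box[0])&(P[...,0]<box[1])&(P[...,1]>box[2])&(P[...,1]<box[3])
    if white: m&=im.min(2)>white
    return m
E
python3 - <<'E'
from fit import *
for c in("top","scene"):
    f=np.load(c+"0.npz");im,d=f["im"],f["d"];P=cloud(c,d)
    bench=(abs(P[...,0]-450)<200)&(abs(P[...,1]-60)<200)&(im[...,1].astype(int)>im[...,0]+30)&(im[...,1]>im[...,2]+20)
    print(c,"bench z",np.median(P[bench][:,2]))
    m=top_of(P,im,4,13,(380,680,-30,150))&~bench
    m=cv2.morphologyEx(m.astype(np.uint8),cv2.MORPH_OPEN,np.ones((2,2)))>0
    r=cv2.minAreaRect(P[m][:,:2].astype(np.float32));print("plate",m.sum(),r,cv2.boxPoints(r).round())
    m=top_of(P,im,30,42,(440,560,20,90))
    n,l,st,ce=cv2.connectedComponentsWithStats(m.astype(np.uint8))
    for i in range(1,n):
        if st[i,4]<40: continue
        q=P[l==i];print("blob",st[i],np.median(q,0).round(1),np.median(im[l==i],0),cv2.minAreaRect(q[:,:2].astype(np.float32)))
    m=top_of(P,im,44,70,(390,680,40,170))
    n,l,st,ce=cv2.connectedComponentsWithStats(m.astype(np.uint8))
    for i in range(1,n):
        if st[i,4]<5: continue
        q=P[l==i];print("high",st[i],q.mean(0).round(1),q.max(0).round(),q.min(0).round(),cv2.minAreaRect(q[:,:2].astype(np.float32)))
f=np.load("scene0.npz");im=f["im"][190:310,225:395]
cv2.imwrite("pics/crop0.png",cv2.resize(im[:,:,::-1],(800,565),interpolation=cv2.INTER_CUBIC))
E
```

```text
top bench z 0.4797100221308028
plate 2505 ((521.2799072265625, 3.5606307983398438), (198.6554718017578, 248.7406005859375), 87.23822784423828) [[ 392.  -90.]
 [ 641. -102.]
 [ 650.   97.]
 [ 402.  109.]]
blob [199 193  19  22 320] [497.3  53.6  38.1] [255. 255. 255.] ((497.4557189941406, 54.054534912109375), (44.711647033691406, 56.118595123291016), 81.24614715576172)
high [ 170  146   28   91 1301] [517.1 120.2  52.1] [656. 155.  62.] [409.  81.  44.] ((533.7883911132812, 118.80449676513672), (58.96403503417969, 248.0731658935547), 85.09870147705078)
scene bench z 2.779737554750909
plate 3032 ((675.8176879882812, 109.24281311035156), (592.97900390625, 197.48532104492188), 25.533714294433594) [[ 366.   71.]
 [ 451. -108.]
 [ 986.  148.]
 [ 901.  326.]]
blob [304 216  34  28 550] [500.8  56.2  39.4] [242. 247. 241.] ((497.8517150878906, 53.13878631591797), (46.59968948364258, 57.21060562133789), 82.49669647216797)
high [ 271  215  112   72 2178] [525.  119.3  53.6] [657. 155.  62.] [407.  80.  44.] ((533.0882568359375, 118.31390380859375), (59.10285949707031, 251.72364807128906), 84.77201843261719)
```

View pics/crop0.png

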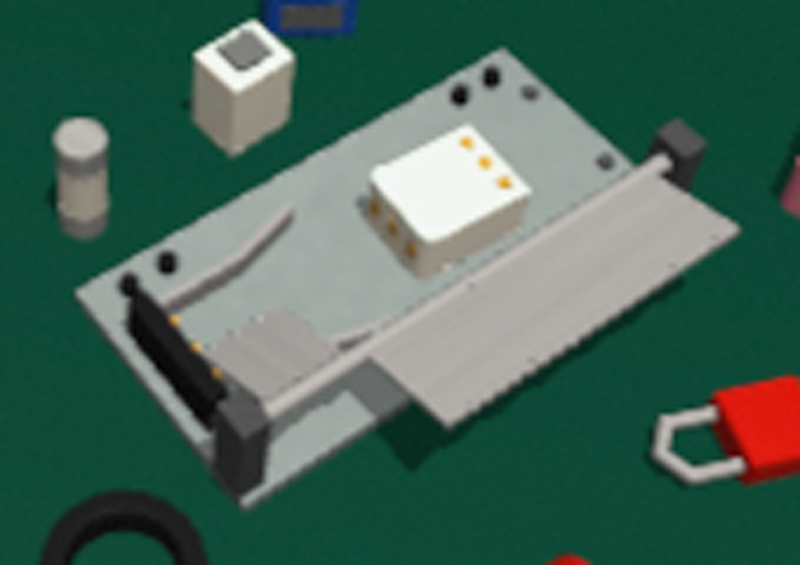

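Run:
```python
from fit import *
f=np.load("top0.npz");im,d=f["im"].astype(int),f["d"];P=cloud("top",d)
X,Y,Z=P[...,0],P[...,1],P[...,2]
w=(X>450)&(X<560)&(Y>112)&(Y<148)&(Z>47)&(Z<62)
c=np.linalg.lstsq(np.c_[P[w][:,:2],np.ones(w.sum())],P[w][:,2],rcond=None)[0]
print("wing slope deg",np.degrees(np.arctan(np.hypot(*c[:2]))),"yaw",np.degrees(np.arctan2(-c[0],c[1])),"z at 500,130",c@[500,130,1])
g=(im[...,1]-im[...,0]<25)&(Z<13)&(Z>3)&(X>385)&(X<670)&(Y>-30)&(Y<80)
# right edge: per image row the last plate pixel contiguous
e=[]
for v in range(155,235):
    u=np.where(g[v])[0]
    if len(u)<5: continue
    s=np.split(u,np.where(np.diff(u)>1)[0]+1); s=max(s,key=len)[-1]
    e.append(P[v,s])
e=np.array(e)
for _ in range(4):
    p=np.polyfit(e[:,0],e[:,1],1); r=e[:,1]-np.polyval(p,e[:,0]); e=e[abs(r)<3*max(1,np.median(abs(r)))]
print("right edge yaw",np.degrees(np.arctan(p[0])),"y at 500",np.polyval(p,500),len(e), "z",e[:,2].mean(),"x range",e[:,0].min(),e[:,0].max())
q=np.array([595.8,93.5]);a=np.radians(-5);R=np.array([[np.cos(a),-np.sin(a)],[np.sin(a),np.cos(a)]])
print("pred y at 500",93.5+(-110/np.cos(a))+ (500-595.8)*np.tan(a))
for j in [(-142,-9.5),(-23,-9.5)]: print(j,q+R@j)
```

```text
wing slope deg 13.772237470552946 yaw -4.920435270397549 z at 500,130 53.45700576745573
right edge yaw 1.012948966408985 y at 500 6.091295158685767 80 z 7.892971994862876 x range 411.4878869046113 637.8571631409988
pred y at 500 -8.538768163984692
(-142, -9.5) [453.51237331  96.41226584]
(-23, -9.5) [572.05954239  86.04073245]
```

{"op": "send_rows", "data": {
  "targets": [
    {"gripper":-0.58,"az":-5,"x":2},
    {"gripper":-0.58,"az":-4.6,"x":3}
  ]
}}

```text
$.targets[0]: bad value
```

{"op": "send_rows", "data": {
  "targets": [
    {"gripper":-0.58,"x":2.0,"y":0.0,"z":0.0,"ax":0.0,"ay":0.0,"az":-5.0},
    {"gripper":-0.58,"x":3.0,"y":0.0,"z":0.0,"ax":0.0,"ay":0.0,"az":-4.6}
  ]
}}

```text
clock: 0.87
position: [205.0, 595.1, 208.6]
ee_rot: [0.999, -0.04, -0.0, -0.0]
contact_force: [-0.3, 1.2, 0.2]
gripper_width: 67.7
grasp_force: 0.0
```

```bash
cat > go.py <<'E'
import sys
from h import *
O=np.array([595.8,93.5]);a=np.radians(-4.95);R=np.array([[np.cos(a),-np.sin(a)],[np.sin(a),np.cos(a)]])
from scipy.spatial.transform import Rotation as Ro
def rep(jx=None,jy=None,z=None):
    s=arm.read_state();p=s["position"];T=Ro.from_quat(s["ee_rot"]).as_matrix()
    j=R.T@(p[:2]-O)
    print("t",round(s["clock"],2),"jig",j.round(1),"z",round(p[2],1),"yaw",np.degrees(np.arctan2(T[1,0],T[0,0])).round(2),"tilt",T[:2,2].round(3),"w",round(s["gripper_width"],1),"F",(R.T@s["contact_force"][:2]).round(1),s["contact_force"][2].round(1))
    if jx is not None:
        g=np.r_[O+R@[jx,jy],z]; print("tool shift cm",(T.T@(g-p)/10).round(2))
if __name__=="__main__": rep(*map(float,sys.argv[1:]))
E
python3 go.py -142 -9.5 208
python3 - <<'E'
from h import *
f=np.load("top0.npz");im=f["im"].astype(int);d=f["d"];P=cloud("top",d)
for v in (165,175,205,215,225,232):
    r=im[v,215:250]; k=215+np.argmax((r[:,1]-r[:,0])>30)
    print(v,k,P[v,k-1].round(1))
E
```

```text
t 0.87 jig [-432.6  466.1] z 208.6 yaw -4.55 tilt [-0.  0.] w 67.7 F [-0.4  1.1] 0.2
tool shift cm [2.873e+01 4.776e+01 3.000e-02]
165 235 [ 6.094e+02 -1.770e+01 -3.000e-01]
175 235 [580.3 -17.   -1.4]
205 233 [493.8  -9.3  -2.8]
215 233 [464.9  -9.    2. ]
225 232 [436.9  -5.1  -3.8]
232 232 [ 4.17e+02 -5.00e+00 -1.00e-01]
```

{"op": "send_rows", "data": {
  "targets": [
    {"gripper":-0.58,"x":2.0,"y":3.4,"z":0.0,"ax":0.0,"ay":0.0,"az":0.0},
    {"gripper":-0.58,"x":2.0,"y":3.4,"z":0.0,"ax":0.0,"ay":0.0,"az":0.0},
    {"gripper":-0.58,"x":2.0,"y":3.4,"z":0.0,"ax":0.0,"ay":0.0,"az":0.0},
    {"gripper":-0.58,"x":2.0,"y":3.4,"z":0.0,"ax":0.0,"ay":0.0,"az":0.0},
    {"gripper":-0.58,"x":2.0,"y":3.4,"z":0.0,"ax":0.0,"ay":0.0,"az":0.0}
  ]
}}

```text
clock: 1.28
position: [291.8, 414.9, 208.5]
ee_rot: [0.999, -0.043, 0.0, -0.0]
contact_force: [0.2, 0.9, 0.4]
gripper_width: 67.5
grasp_force: 0.0
```

{"op": "send_rows", "data": {
  "targets": [
    {"gripper":-0.58,"x":2.0,"y":3.4,"z":0.0,"ax":0.0,"ay":0.0,"az":0.0},
    {"gripper":-0.58,"x":2.0,"y":3.4,"z":0.0,"ax":0.0,"ay":0.0,"az":0.0},
    {"gripper":-0.58,"x":2.0,"y":3.4,"z":0.0,"ax":0.0,"ay":0.0,"az":0.0},
    {"gripper":-0.58,"x":2.0,"y":3.4,"z":0.0,"ax":0.0,"ay":0.0,"az":0.0},
    {"gripper":-0.58,"x":2.0,"y":3.4,"z":0.0,"ax":0.0,"ay":0.0,"az":0.0}
  ]
}}

```text
clock: 1.7
position: [376.4, 236.9, 208.9]
ee_rot: [0.999, -0.043, 0.0, -0.0]
contact_force: [0.1, -0.2, 0.4]
gripper_width: 67.7
grasp_force: 0.0
```

```bash
python3 go.py -142 -9.5 110
```

```text
t 1.7 jig [-230.9  123.9] z 208.9 yaw -4.96 tilt [0.001 0.001] w 67.7 F [ 0.1 -0.2] 0.4
tool shift cm [ 8.89 13.35  9.88]
```

{"op": "send_rows", "data": {
  "targets": [
    {"gripper":-0.58,"x":2.1,"y":3.2,"z":0.0,"ax":0.0,"ay":0.0,"az":0.0},
    {"gripper":-0.58,"x":2.1,"y":3.2,"z":0.0,"ax":0.0,"ay":0.0,"az":0.0},
    {"gripper":-0.58,"x":2.1,"y":3.2,"z":0.0,"ax":0.0,"ay":0.0,"az":0.0},
    {"gripper":-0.58,"x":1.8,"y":2.8,"z":0.0,"ax":0.0,"ay":0.0,"az":0.0},
    {"gripper":-0.58,"x":0.0,"y":0.0,"z":2.0,"ax":0.0,"ay":0.0,"az":0.0}
  ]
}}

```text
clock: 2.12
position: [450.2, 105.2, 191.8]
ee_rot: [0.999, -0.046, 0.004, -0.001]
contact_force: [0.9, 0.6, 0.4]
gripper_width: 67.7
grasp_force: 0.0
```

{"op": "send_rows", "data": {
  "targets": [
    {"gripper":-0.58,"x":0.0,"y":0.0,"z":3.5,"ax":0.0,"ay":0.0,"az":0.0},
    {"gripper":-0.58,"x":0.0,"y":0.0,"z":3.5,"ax":0.0,"ay":0.0,"az":0.0},
    {"gripper":-0.58,"x":0.0,"y":0.0,"z":2.5,"ax":0.0,"ay":0.0,"az":0.0},
    {"gripper":-0.58,"x":0.0,"y":0.0,"z":0.0,"ax":0.0,"ay":0.0,"az":0.0}
  ]
}}

```text
clock: 2.45
position: [442.4, 105.9, 89.0]
ee_rot: [0.999, -0.044, -0.005, 0.003]
contact_force: [0.4, -0.7, 0.6]
gripper_width: 67.7
grasp_force: 0.0
```

```bash
python3 go.py -142 -9.5 75
python3 - <<'E'
from h import *
im,d=arm.get_image("scene");np.savez("s1.npz",im=im,d=d)
cv2.imwrite("pics/s1.png",cv2.resize(im[120:320,220:440,::-1],(800,727))[:600])
E
```

```text
t 2.45 jig [-153.9   -0.9] z 89.0 yaw -5.1 tilt [-0.01  -0.005] w 67.7 F [ 0.4 -0.6] 0.6
tool shift cm [1.21 0.85 1.4 ]
```

View pics/s1.png

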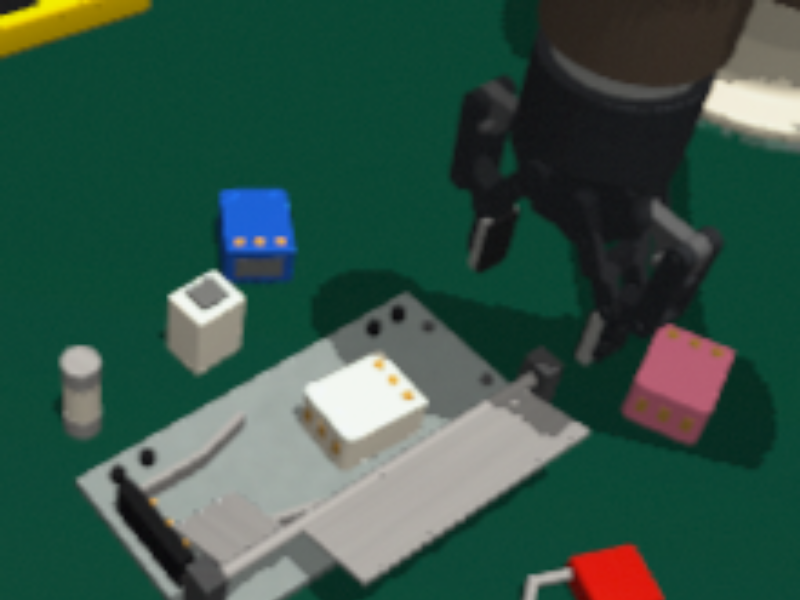

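```bash
python3 go.py -142 -9.5 75
python3 - <<'E'
from go import *
f=np.load("s1.npz");P=cloud("scene",f["d"])
for u0,v0 in((353,190),(382,215)):
    q=P[v0-14:v0+8,u0-10:u0+12].reshape(-1,3); q=q[(q[:,2]>60)&(q[:,0]<500)]
    j=np.c_[(q[:,:2]-O)@R,q[:,2]]
    low=j[j[:,2]<np.percentile(j[:,2],2)+8]
    print(j[:,2].min().round(1),low.min(0).round(1),low.max(0).round(1),len(low))
E
```

```text
t 2.5 jig [-151.9    0.4] z 91.7 yaw -5.01 tilt [-0.005 -0.003] w 67.2 F [-0.4  0. ] 1.2
tool shift cm [1.   0.98 1.67]
120.3 [-166.3  -45.3  120.3] [-143.8  -33.   130.9] 33
121.4 [-161.9   33.7  121.4] [-143.3   47.1  132.9] 29
```

Run:
```python
from go import *
f=np.load("s1.npz");P=cloud("scene",f["d"])
m=arm.camera_model("scene");T=np.linalg.inv(m["cam_to_world"])
for y in(-41,41):
  for z in (85,100,120):
    w=np.r_[O+R@[-152,y],z,1];c=T@w;print(y,z,(c[0]*m["fx"]/c[2]+m["cx"]).round(),(c[1]*m["fy"]/c[2]+m["cy"]).round())
for u,v0 in((352,180),(380,205)): print([int(P[v,u,2]) for v in range(v0,v0+20)])
```

```text
-41 85 347.0 204.0
-41 100 349.0 199.0
-41 120 351.0 192.0
41 85 378.0 231.0
41 100 380.0 226.0
41 120 383.0 219.0
[158, 154, 152, 152, 148, 145, 143, 142, 139, 137, 134, 132, 129, 127, 122, 1, 4, 2, 1, 2]
[1, 2, 3, 2, 1, 2, 141, 139, 136, 134, 133, 129, 128, 126, 123, 0, 2, 1, 0, 4]
```

```bash
cat > tips.py <<'E'
from go import *
rep()
im,d=arm.get_image("scene");P=cloud("scene",d);s=arm.read_state()
p=s["position"];j0=R.T@(p[:2]-O)
J=np.c_[(P.reshape(-1,3)[:,:2]-O)@R-j0,P[...,2].ravel()]
for sg in(-1,1):
    y=J[:,1]*sg
    k=J[(y>25)&(y<60)&(abs(J[:,0])<16)&(J[:,2]>p[2]-5)&(J[:,2]<p[2]+60)]
    k=k[im.reshape(-1,3).max(1)[(y>25)&(y<60)&(abs(J[:,0])<16)&(J[:,2]>p[2]-5)&(J[:,2]<p[2]+60)]<250]
    print(sg,"tip z percentiles above TCP",np.percentile(k[:,2]-p[2],[0,2,5,20]).round(1),len(k), "low extents",k[k[:,2]<k[:,2].min()+12].min(0).round(1),k[k[:,2]<k[:,2].min()+12].max(0).round(1))
rep()
E
python3 tips.py
```

```text
t 2.5 jig [-151.9    0.4] z 91.7 yaw -5.01 tilt [-0.005 -0.003] w 67.2 F [-0.4  0. ] 1.2
-1 tip z percentiles above TCP [29.3 31.7 32.9 38.5] 121 low extents [-13.  -47.1 123. ] [  8.7 -33.4 134.9]
1 tip z percentiles above TCP [30.  32.1 34.7 41.1] 113 low extents [ -8.7  33.3 123.6] [  8.8  46.6 135.6]
t 2.55 jig [-150.2    1.5] z 93.7 yaw -4.96 tilt [-0.    -0.001] w 67.6 F [1.  0.2] 0.8
```

{"op": "send_rows", "data": {
  "targets": [
    {"gripper":-0.58,"x":0.6,"y":1.1,"z":1.0,"ax":0.0,"ay":0.0,"az":0.0},
    {"gripper":-0.58,"x":0.0,"y":0.0,"z":0.0,"ax":0.0,"ay":0.0,"az":0.0},
    {"gripper":-0.58,"x":0.0,"y":0.0,"z":0.0,"ax":0.0,"ay":0.0,"az":0.0},
    {"gripper":-0.58,"x":0.0,"y":0.0,"z":0.0,"ax":0.0,"ay":0.0,"az":0.0}
  ]
}}

```text
clock: 2.88
position: [452.1, 97.3, 85.1]
ee_rot: [0.999, -0.043, 0.002, -0.001]
contact_force: [0.4, -0.3, -0.1]
gripper_width: 67.3
grasp_force: 0.0
```

```bash
python3 go.py -142 -9.5 40
```

```text
t 2.88 jig [-143.5   -8.6] z 85.1 yaw -4.98 tilt [0.003 0.002] w 67.3 F [ 0.5 -0.3] -0.1
tool shift cm [0.14 0.1  4.51]
```

{"op": "send_rows", "data": {
  "targets": [
    {"gripper":-0.58,"x":0.1,"y":0.1,"z":1.2,"ax":0.0,"ay":0.0,"az":0.0},
    {"gripper":-0.58,"x":0.0,"y":0.0,"z":1.2,"ax":0.0,"ay":0.0,"az":0.0},
    {"gripper":-0.58,"x":0.0,"y":0.0,"z":1.1,"ax":0.0,"ay":0.0,"az":0.0},
    {"gripper":-0.58,"x":0.0,"y":0.0,"z":0.0,"ax":0.0,"ay":0.0,"az":0.0},
    {"gripper":-0.58,"x":0.0,"y":0.0,"z":0.0,"ax":0.0,"ay":0.0,"az":0.0}
  ]
}}

```text
clock: 3.3
position: [452.2, 95.9, 49.1]
ee_rot: [0.999, -0.043, 0.0, -0.0]
contact_force: [-0.1, 0.9, 0.7]
gripper_width: 67.4
grasp_force: 0.0
```

```bash
python3 tips.py
```

```text
t 3.3 jig [-143.2  -10. ] z 49.1 yaw -4.95 tilt [0.001 0.   ] w 67.4 F [-0.2  0.9] 0.7
-1 tip z percentiles above TCP [31.1 32.8 33.9 39.2] 103 low extents [-11.5 -45.4  80.5] [  9.6 -32.8  92.1]
1 tip z percentiles above TCP [1.6 2.2 2.8 5.3] 301 low extents [-16.   25.2  51. ] [15.8 57.5 61.9]
t 3.35 jig [-142.9   -9.8] z 49.4 yaw -4.95 tilt [0.002 0.001] w 67.6 F [ 0.  -0.5] 0.2
```

{"op": "send_rows", "data": {
  "targets": [
    {"gripper":-0.58,"x":0.0,"y":0.0,"z":1.0,"ax":0.0,"ay":0.0,"az":0.0},
    {"gripper":-0.58,"x":0.0,"y":0.0,"z":1.0,"ax":0.0,"ay":0.0,"az":0.0},
    {"gripper":-0.58,"x":0.0,"y":0.0,"z":0.9,"ax":0.0,"ay":0.0,"az":0.0},
    {"gripper":-0.58,"x":0.0,"y":0.0,"z":0.0,"ax":0.0,"ay":0.0,"az":0.0},
    {"gripper":-0.58,"x":0.0,"y":0.0,"z":0.0,"ax":0.0,"ay":0.0,"az":0.0}
  ]
}}

```text
clock: 3.77
position: [452.4, 95.8, 19.9]
ee_rot: [0.999, -0.043, 0.0, -0.0]
contact_force: [-0.1, 0.4, 2.2]
gripper_width: 67.3
grasp_force: 0.8
```

```bash
python3 tips.py
python3 - <<'E'
from h import *
im,d=arm.get_image("scene");np.savez("s2.npz",im=im,d=d)
cv2.imwrite("pics/s2.png",cv2.resize(im[170:310,220:407,::-1],(800,599)))
E
```

```text
t 3.77 jig [-143.   -10.1] z 19.9 yaw -4.97 tilt [0.001 0.   ] w 67.3 F [-0.1  0.4] 2.2
-1 tip z percentiles above TCP [32.1 33.4 34.  39.6] 93 low extents [-13.4 -44.9  52.2] [ 10.  -32.3  63.9]
1 tip z percentiles above TCP [27.5 28.7 29.6 31.6] 234 low extents [-15.9  25.3  47.6] [15.8 58.9 58.7]
t 3.82 jig [-143.1  -10.1] z 20.1 yaw -4.98 tilt [0.001 0.   ] w 67.2 F [ 0.7 -0.6] 1.6
```

View pics/s2.png

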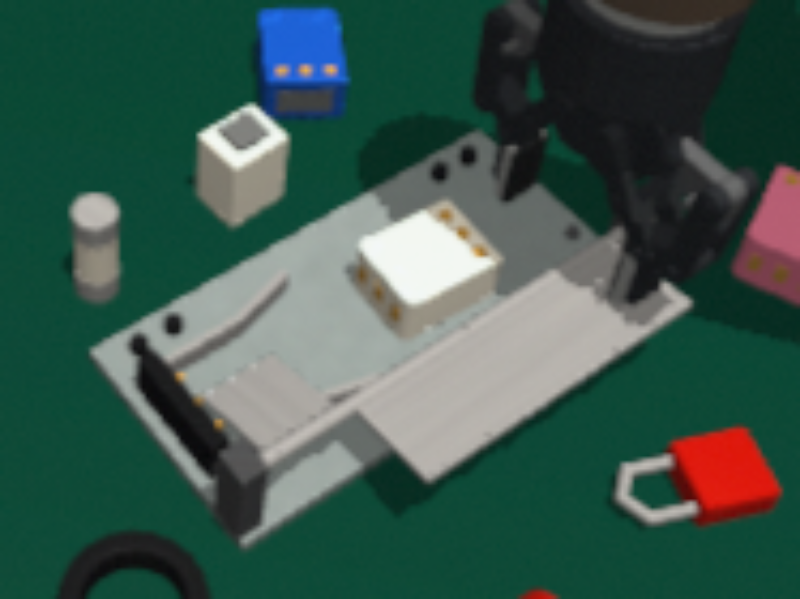

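Run:
```python
from go import *
s=arm.read_state();p=s["position"];j0=R.T@(p[:2]-O)
for c in("scene","top"):
    im,d=arm.get_image(c);P=cloud(c,d).reshape(-1,3)
    J=np.c_[(P[:,:2]-O)@R-j0,P[:,2]-p[2]]
    k=J[(abs(J[:,0])<75)&(abs(J[:,1])<75)&(J[:,2]>45)]
    for a in range(45,200,12):
        q=k[(k[:,2]>=a)&(k[:,2]<a+12)]
        if len(q)>5: print(c,a,"x",np.percentile(q[:,0],[1,99]).round(),"y",np.percentile(q[:,1],[1,99]).round(),len(q))
```

```text
scene 45 x [-12.  10.] y [-46.  48.] 89
scene 57 x [-13.  10.] y [-41.  48.] 75
scene 69 x [-10.  13.] y [-57.  62.] 88
scene 81 x [-12.  13.] y [-63.  66.] 252
scene 93 x [-17.  16.] y [-64.  67.] 264
scene 105 x [-12.  17.] y [-65.  68.] 217
scene 117 x [-11.  19.] y [-64.  69.] 294
scene 129 x [-13.  18.] y [-65.  69.] 382
scene 141 x [-10.  10.] y [26. 39.] 50
scene 153 x [-12.  36.] y [-25.  38.] 188
scene 165 x [-12.  37.] y [-23.  38.] 222
scene 177 x [-12.  37.] y [-23.  38.] 227
scene 189 x [-15.  37.] y [-27.  38.] 390
top 69 x [-13.  -2.] y [-61. -35.] 10
top 81 x [-12.  10.] y [-64. -37.] 17
top 93 x [-17.  15.] y [-65. -26.] 25
top 105 x [-18.  15.] y [-63. -26.] 9
top 117 x [-13.  10.] y [-67. -50.] 16
top 129 x [-14.  10.] y [-67. -35.] 95
top 141 x [-11.   8.] y [-37. -34.] 9
top 153 x [-36.  20.] y [-36. -12.] 17
top 165 x [-36.  29.] y [-37. -13.] 26
top 177 x [-33.  21.] y [-36. -18.] 29
top 189 x [-29.  16.] y [-35. -25.] 10
```

{"op": "send_rows", "data": {
  "targets": [
    {"gripper":-0.58,"x":0.0,"y":0.0,"z":0.6,"ax":0.0,"ay":0.0,"az":0.0},
    {"gripper":-0.58,"x":0.0,"y":0.0,"z":0.6,"ax":0.0,"ay":0.0,"az":0.0},
    {"gripper":-0.58,"x":0.0,"y":0.0,"z":0.6,"ax":0.0,"ay":0.0,"az":0.0},
    {"gripper":-0.58,"x":0.0,"y":0.0,"z":0.6,"ax":0.0,"ay":0.0,"az":0.0},
    {"gripper":-0.58,"x":0.0,"y":0.0,"z":0.3,"ax":0.0,"ay":0.0,"az":0.0}
  ]
}}

```text
clock: 4.38
position: [452.0, 95.4, -8.3]
ee_rot: [0.999, -0.044, -0.0, 0.0]
contact_force: [0.3, 0.6, 4.2]
gripper_width: 67.7
grasp_force: 1.7
```

{"op": "send_rows", "data": {
  "targets": [
    {"gripper":-0.58,"x":0.0,"y":0.0,"z":0.0,"ax":0.0,"ay":0.0,"az":0.0},
    {"gripper":-0.58,"x":0.0,"y":0.0,"z":0.0,"ax":0.0,"ay":0.0,"az":0.0}
  ]
}}

```text
clock: 4.55
position: [452.0, 95.7, -7.9]
ee_rot: [0.999, -0.044, -0.0, -0.0]
contact_force: [-1.0, 3.0, 0.6]
gripper_width: 67.7
grasp_force: 1.5
```

```bash
cat > look.py <<'E'
from go import *
n=sys.argv[1]
rep(-23,-9.5,-11)
im,d=arm.get_image("scene");P=cloud("scene",d)
J=np.concatenate([(P[...,:2]-O)@R,P[...,2:]],-1)
w=(J[...,0]>-90)&(J[...,0]<-12)&(J[...,1]>8)&(J[...,1]<45)&(J[...,2]>12)
q=J[w];c=np.polyfit(q[:,1],q[:,2],1);print("wing slope -> rocker",0.244-np.arctan(c[0]),len(q),q[:,1].max())
m=((J[...,2]>34)&(J[...,2]<43)&(J[...,1]>-78)&(J[...,1]<-18)&(J[...,0]>-150)&(J[...,0]<46)&(im.min(2)>200)).astype(np.uint8)
n2,l,st,_=cv2.connectedComponentsWithStats(m)
if n2>1:
    q=J[l==1+np.argmax(st[1:,4])];print("module top",len(q),cv2.minAreaRect(q[:,:2].astype(np.float32)),q.min(0).round(1),q.max(0).round(1))
cv2.imwrite(f"pics/{n}.png",cv2.resize(im[170:310,220:407,::-1],(800,599)))
E
python3 look.py s3; python3 tips.py
```

```text
t 4.55 jig [-143.5  -10.2] z -7.9 yaw -5.0 tilt [-0.  0.] w 67.7 F [-1.2  2.9] 0.6
tool shift cm [12.05 -0.08  0.31]
wing slope -> rocker 1.0092925386305938 710 37.12264372405247
module top 357 ((-89.61988830566406, -48.404258728027344), (44.153717041015625, 47.49677658081055), 89.13314056396484) [-113.   -70.6   35.3] [-66.  -26.   42.1]
t 4.6 jig [-143.4  -10.1] z -7.8 yaw -4.99 tilt [0. 0.] w 67.3 F [-0.3  4.1] 1.5
-1 tip z percentiles above TCP [14.9 15.9 16.2 17.2] 157 low extents [-15.9 -59.2   7.2] [  4.2 -25.2  13.6]
1 tip z percentiles above TCP [7.1 7.8 8.6 9.6] 297 low extents [-15.8  42.2  -0.6] [15.8 59.8  4.3]
t 4.65 jig [-143.4  -10. ] z -7.7 yaw -4.99 tilt [0.    0.001] w 67.6 F [-0.4  3.2] 0.6
```

View pics/s3.png

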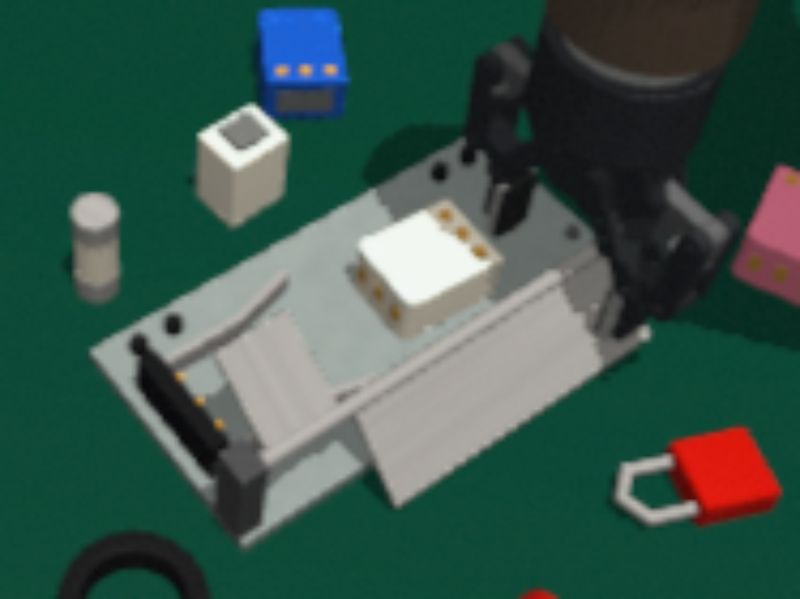

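{"op": "send_rows", "data": {
  "targets": [
    {"gripper":-0.58,"x":0.6,"y":0.0,"z":0.0,"ax":0.0,"ay":0.0,"az":0.0},
    {"gripper":-0.58,"x":0.6,"y":0.0,"z":0.0,"ax":0.0,"ay":0.0,"az":0.0},
    {"gripper":-0.58,"x":0.6,"y":0.0,"z":0.0,"ax":0.0,"ay":0.0,"az":0.0},
    {"gripper":-0.58,"x":0.6,"y":0.0,"z":0.0,"ax":0.0,"ay":0.0,"az":0.0},
    {"gripper":-0.58,"x":0.6,"y":0.0,"z":0.0,"ax":0.0,"ay":0.0,"az":0.0}
  ]
}}

```text
clock: 5.07
position: [481.7, 92.4, -7.7]
ee_rot: [0.999, -0.044, -0.001, 0.0]
contact_force: [-3.9, 2.4, 3.3]
gripper_width: 67.5
grasp_force: 2.3
```

{"op": "send_rows", "data": {
  "targets": [
    {"gripper":-0.58,"x":0.6,"y":0.0,"z":0.0,"ax":0.0,"ay":0.0,"az":0.0},
    {"gripper":-0.58,"x":0.6,"y":0.0,"z":0.0,"ax":0.0,"ay":0.0,"az":0.0},
    {"gripper":-0.58,"x":0.6,"y":0.0,"z":0.0,"ax":0.0,"ay":0.0,"az":0.0},
    {"gripper":-0.58,"x":0.6,"y":0.0,"z":0.0,"ax":0.0,"ay":0.0,"az":0.0},
    {"gripper":-0.58,"x":0.6,"y":0.0,"z":0.0,"ax":0.0,"ay":0.0,"az":0.0}
  ]
}}

```text
clock: 5.48
position: [512.3, 90.2, -7.6]
ee_rot: [0.999, -0.044, -0.0, 0.0]
contact_force: [-2.8, 3.0, 1.7]
gripper_width: 67.6
grasp_force: 2.1
```

```bash
python3 look.py s4
```

```text
t 5.48 jig [-82.9 -10.5] z -7.6 yaw -5.0 tilt [-0. -0.] w 67.6 F [-3.   2.8] 1.7
tool shift cm [ 5.99 -0.11  0.34]
wing slope -> rocker 0.047690473249562854 5073 44.99630043970856
module top 296 ((-34.99187469482422, -46.42738723754883), (43.9737548828125, 34.87752914428711), 89.48552703857422) [-52.4 -68.5  36.5] [-17.5 -24.4  42.2]
```

View pics/s4.png

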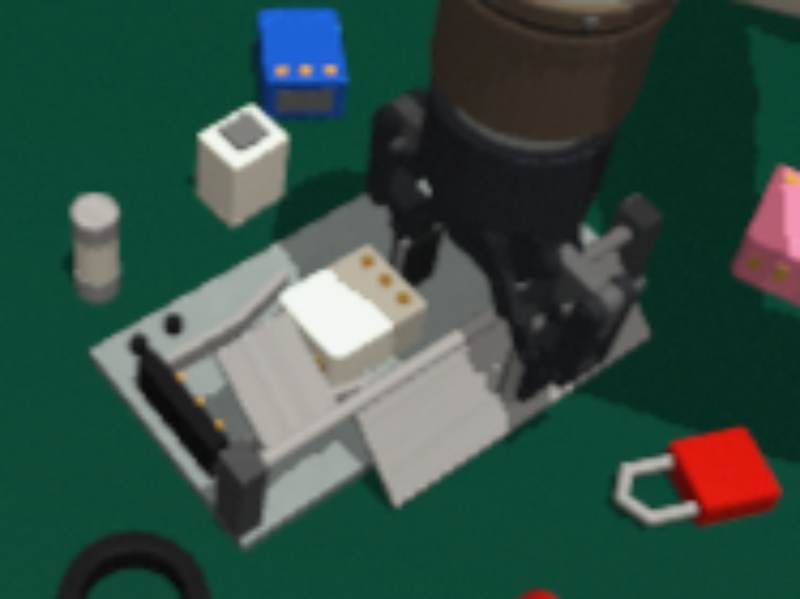

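{"op": "send_rows", "data": {
  "targets": [
    {"gripper":-0.58,"x":0.6,"y":0.0,"z":0.0,"ax":0.0,"ay":0.0,"az":0.0},
    {"gripper":-0.58,"x":0.6,"y":0.0,"z":0.0,"ax":0.0,"ay":0.0,"az":0.0},
    {"gripper":-0.58,"x":0.6,"y":0.0,"z":0.0,"ax":0.0,"ay":0.0,"az":0.0},
    {"gripper":-0.58,"x":0.6,"y":0.0,"z":0.0,"ax":0.0,"ay":0.0,"az":0.0},
    {"gripper":-0.58,"x":0.6,"y":0.0,"z":0.0,"ax":0.0,"ay":0.0,"az":0.0}
  ]
}}

```text
clock: 5.95
position: [542.1, 87.6, -7.7]
ee_rot: [0.999, -0.044, -0.0, 0.0]
contact_force: [-2.9, 2.5, 1.0]
gripper_width: 67.5
grasp_force: 2.0
```

{"op": "send_rows", "data": {
  "targets": [
    {"gripper":-0.58,"x":0.6,"y":0.0,"z":0.0,"ax":0.0,"ay":0.0,"az":0.0},
    {"gripper":-0.58,"x":0.6,"y":0.0,"z":0.0,"ax":0.0,"ay":0.0,"az":0.0},
    {"gripper":-0.58,"x":0.6,"y":0.0,"z":0.0,"ax":0.0,"ay":0.0,"az":0.0},
    {"gripper":-0.58,"x":0.5,"y":0.0,"z":0.0,"ax":0.0,"ay":0.0,"az":0.0},
    {"gripper":-0.58,"x":0.2,"y":0.0,"z":0.0,"ax":0.0,"ay":0.0,"az":0.0}
  ]
}}

```text
clock: 6.37
position: [567.1, 85.3, -7.7]
ee_rot: [0.999, -0.044, -0.0, 0.0]
contact_force: [-4.3, 2.6, 3.3]
gripper_width: 67.3
grasp_force: 2.4
```

```bash
python3 look.py s5
```

```text
t 6.37 jig [-27.9 -10.7] z -7.7 yaw -5.02 tilt [-0. -0.] w 67.3 F [-4.5  2.2] 3.3
tool shift cm [ 0.49 -0.12  0.33]
wing slope -> rocker -0.821046514001188 3077 44.99899273489959
module top 82 ((23.063228607177734, -59.60511779785156), (29.32478904724121, 19.24860382080078), 2.568582773208618) [  8.6 -69.1  36.1] [ 37.8 -49.7  42.6]
```

Inch forward until the force rises on the stop.

{"op": "send_rows", "data": {
  "targets": [
    {"gripper":-0.58,"x":0.2,"y":0.0,"z":0.0,"ax":0.0,"ay":0.0,"az":0.0},
    {"gripper":-0.58,"x":0.2,"y":0.0,"z":0.0,"ax":0.0,"ay":0.0,"az":0.0},
    {"gripper":-0.58,"x":0.0,"y":0.0,"z":0.0,"ax":0.0,"ay":0.0,"az":0.0}
  ]
}}

```text
clock: 6.67
position: [570.7, 85.1, -7.6]
ee_rot: [0.999, -0.044, 0.0, 0.0]
contact_force: [-2.5, 1.7, 1.3]
gripper_width: 67.7
grasp_force: 1.9
```

{"op": "send_rows", "data": {
  "targets": [
    {"gripper":-0.58,"x":0.1,"y":0.0,"z":0.0,"ax":0.0,"ay":0.0,"az":0.0},
    {"gripper":-0.58,"x":0.1,"y":0.0,"z":0.0,"ax":0.0,"ay":0.0,"az":0.0},
    {"gripper":-0.58,"x":0.0,"y":0.0,"z":0.0,"ax":0.0,"ay":0.0,"az":0.0}
  ]
}}

```text
clock: 6.92
position: [572.5, 85.0, -7.5]
ee_rot: [0.999, -0.044, 0.0, -0.0]
contact_force: [-2.9, 1.9, 2.0]
gripper_width: 67.1
grasp_force: 2.0
```

```bash
python3 look.py s6
```

```text
t 6.92 jig [-22.5 -10.5] z -7.5 yaw -4.99 tilt [0. 0.] w 67.1 F [-3.   1.6] 2.0
tool shift cm [-0.05 -0.1   0.35]
wing slope -> rocker -0.41503310984072417 2399 44.9836033299917
module top 121 ((36.01312255859375, -52.23823165893555), (46.44400405883789, 22.39746856689453), 58.84855651855469) [ 15.2 -70.   35. ] [ 43.  -27.5  41.9]
```

View pics/s6.png

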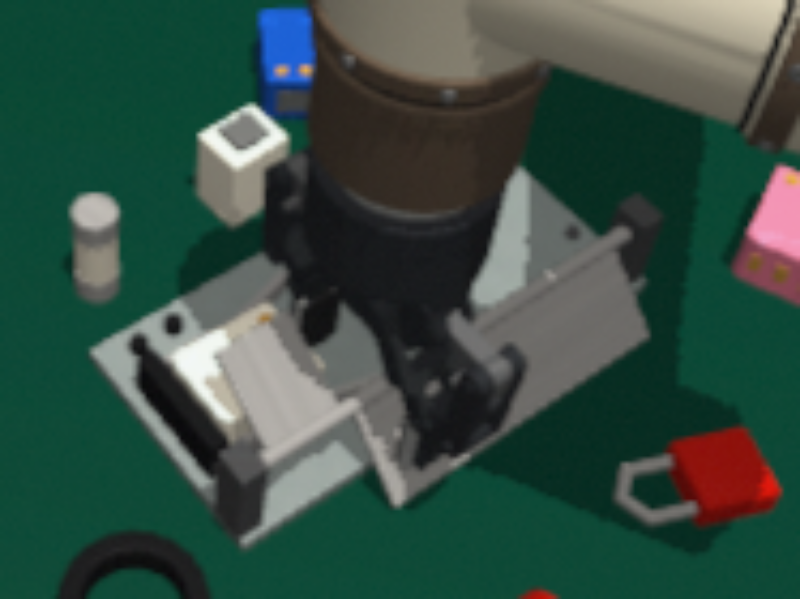

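{"op": "send_rows", "data": {
  "targets": [
    {"gripper":-0.58,"x":0.1,"y":0.0,"z":0.0,"ax":0.0,"ay":0.0,"az":0.0},
    {"gripper":-0.58,"x":0.1,"y":0.0,"z":0.0,"ax":0.0,"ay":0.0,"az":0.0},
    {"gripper":-0.58,"x":0.0,"y":0.0,"z":0.0,"ax":0.0,"ay":0.0,"az":0.0}
  ]
}}

```text
clock: 7.22
position: [573.3, 84.7, -7.7]
ee_rot: [0.999, -0.044, -0.001, 0.0]
contact_force: [-6.0, 3.9, 4.3]
gripper_width: 67.5
grasp_force: 3.5
```

{"op": "send_rows", "data": {
  "targets": [
    {"gripper":-0.58,"x":0.1,"y":0.0,"z":0.0,"ax":0.0,"ay":0.0,"az":0.0},
    {"gripper":-0.58,"x":0.0,"y":0.0,"z":0.0,"ax":0.0,"ay":0.0,"az":0.0}
  ]
}}

```text
clock: 7.38
position: [573.3, 84.5, -7.7]
ee_rot: [0.999, -0.044, -0.002, 0.0]
contact_force: [-8.2, 4.4, 5.3]
gripper_width: 67.4
grasp_force: 4.8
```

```bash
python3 go.py
```

```text
t 7.38 jig [-21.6 -10.9] z -7.7 yaw -5.07 tilt [-0.004 -0.001] w 67.4 F [-8.6  3.6] 5.3
```

{"op": "send_rows", "data": {
  "targets": [
    {"gripper":-0.58,"x":0.0,"y":0.0,"z":0.0,"ax":0.0,"ay":0.0,"az":0.0},
    {"gripper":-0.58,"x":0.0,"y":0.0,"z":0.0,"ax":0.0,"ay":0.0,"az":0.0},
    {"gripper":-0.58,"x":-0.5,"y":0.0,"z":0.0,"ax":0.0,"ay":0.0,"az":0.0},
    {"gripper":-0.58,"x":-1.0,"y":0.0,"z":0.0,"ax":0.0,"ay":0.0,"az":0.0},
    {"gripper":-0.58,"x":0.0,"y":0.0,"z":0.0,"ax":0.0,"ay":0.0,"az":0.0}
  ]
}}

```text
clock: 7.8
position: [562.1, 86.9, -6.6]
ee_rot: [0.999, -0.043, 0.003, -0.001]
contact_force: [-0.0, 2.9, 2.5]
gripper_width: 67.3
grasp_force: 1.7
```

```bash
python3 look.py s7
```

```text
t 7.8 jig [-33.   -9.5] z -6.6 yaw -4.96 tilt [0.005 0.002] w 67.3 F [-0.3  2.9] 2.5
tool shift cm [1.   0.   0.44]
wing slope -> rocker -0.695360667947229 3899 44.9823312886342
module top 147 ((31.545692443847656, -55.09101104736328), (59.026222229003906, 29.02347755432129), 46.298587799072266) [  1.3 -68.8  35.2] [ 43.8 -24.7  42.8]
```

View pics/s7.png

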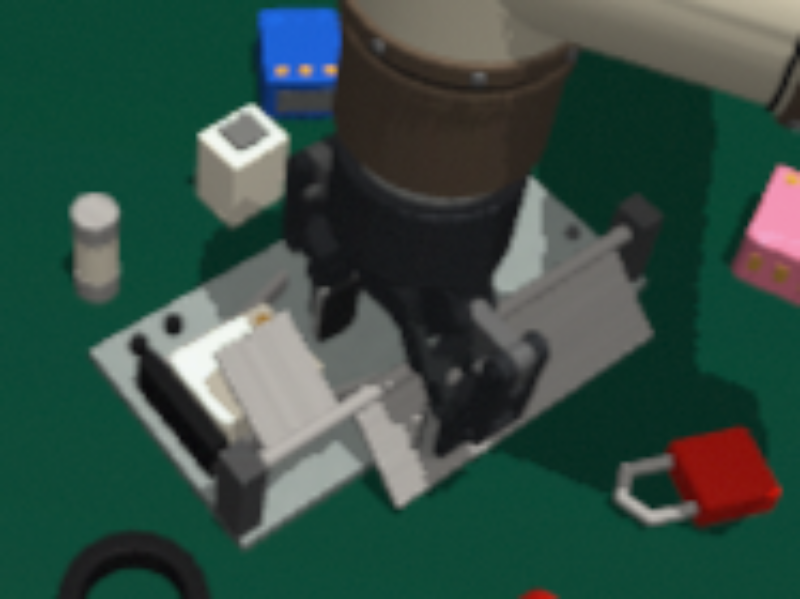

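Module sits at the stop (front edge at x≈44), finger backed off. Raise.

{"op": "send_rows", "data": {
  "targets": [
    {"gripper":-0.58,"x":0.0,"y":0.0,"z":-0.4,"ax":0.0,"ay":0.0,"az":0.0},
    {"gripper":-0.58,"x":0.0,"y":0.0,"z":-0.5,"ax":0.0,"ay":0.0,"az":0.0},
    {"gripper":-0.58,"x":0.0,"y":0.0,"z":-0.5,"ax":0.0,"ay":0.0,"az":0.0},
    {"gripper":-0.58,"x":0.0,"y":0.0,"z":-0.5,"ax":0.0,"ay":0.0,"az":0.0},
    {"gripper":-0.58,"x":0.0,"y":0.0,"z":-0.5,"ax":0.0,"ay":0.0,"az":0.0}
  ]
}}

```text
clock: 8.27
position: [560.0, 85.4, 16.8]
ee_rot: [0.999, -0.044, -0.001, 0.0]
contact_force: [-0.3, 0.3, 0.1]
gripper_width: 67.6
grasp_force: 0.0
```

{"op": "send_rows", "data": {
  "targets": [
    {"gripper":-0.58,"x":0.0,"y":0.0,"z":-0.6,"ax":0.0,"ay":0.0,"az":0.0},
    {"gripper":-0.58,"x":0.0,"y":0.0,"z":-1.0,"ax":0.0,"ay":0.0,"az":0.0},
    {"gripper":-0.58,"x":0.0,"y":0.0,"z":-2.0,"ax":0.0,"ay":0.0,"az":0.0},
    {"gripper":-0.58,"x":0.0,"y":0.0,"z":-3.0,"ax":0.0,"ay":0.0,"az":0.0},
    {"gripper":-0.58,"x":-2.0,"y":0.0,"z":-3.0,"ax":0.0,"ay":0.0,"az":0.0}
  ]
}}

```text
clock: 8.68
position: [542.2, 87.3, 113.4]
ee_rot: [0.999, -0.044, 0.0, 0.001]
contact_force: [0.3, 0.2, 0.8]
gripper_width: 67.6
grasp_force: 0.0
```

{"op": "send_rows", "data": {
  "targets": [
    {"gripper":-0.58,"x":-2.5,"y":0.0,"z":-3.0,"ax":0.0,"ay":0.0,"az":0.0},
    {"gripper":-0.58,"x":-2.5,"y":0.0,"z":-3.0,"ax":0.0,"ay":0.0,"az":0.0},
    {"gripper":-0.58,"x":-2.5,"y":0.0,"z":-2.0,"ax":0.0,"ay":0.0,"az":0.0},
    {"gripper":-0.58,"x":-2.5,"y":0.0,"z":0.0,"ax":0.0,"ay":0.0,"az":0.0},
    {"gripper":-0.58,"x":0.0,"y":0.0,"z":0.0,"ax":0.0,"ay":0.0,"az":0.0}
  ]
}}

```text
clock: 9.1
position: [437.3, 95.8, 194.4]
ee_rot: [0.999, -0.043, 0.0, -0.001]
contact_force: [0.2, -0.4, -0.9]
gripper_width: 67.2
grasp_force: 0.0
```

{"op": "send_rows", "data": {
  "targets": [
    {"gripper":-0.58,"x":0.0,"y":0.0,"z":0.0,"ax":0.0,"ay":0.0,"az":0.0},
    {"gripper":-0.58,"x":0.0,"y":0.0,"z":0.0,"ax":0.0,"ay":0.0,"az":0.0},
    {"gripper":-0.58,"x":0.0,"y":0.0,"z":0.0,"ax":0.0,"ay":0.0,"az":0.0}
  ]
}}

```text
clock: 9.35
position: [441.3, 96.2, 192.1]
ee_rot: [0.999, -0.044, -0.0, 0.0]
contact_force: [0.6, -0.2, -0.0]
gripper_width: 67.9
grasp_force: 0.0
```

```bash
python3 look.py s8
```

```text
t 9.35 jig [-154.1  -10.6] z 192.1 yaw -5.02 tilt [-0.001 -0.001] w 67.9 F [ 0.6 -0.1] -0.0
tool shift cm [13.13 -0.14 20.31]
wing slope -> rocker 0.342344768005848 735 44.93785718391109
module top 263 ((16.279964447021484, -46.68217468261719), (55.677825927734375, 43.97152328491211), 0.750266432762146) [-11.8 -68.9  35.9] [ 44.  -25.   42.9]
```

View pics/s8.png

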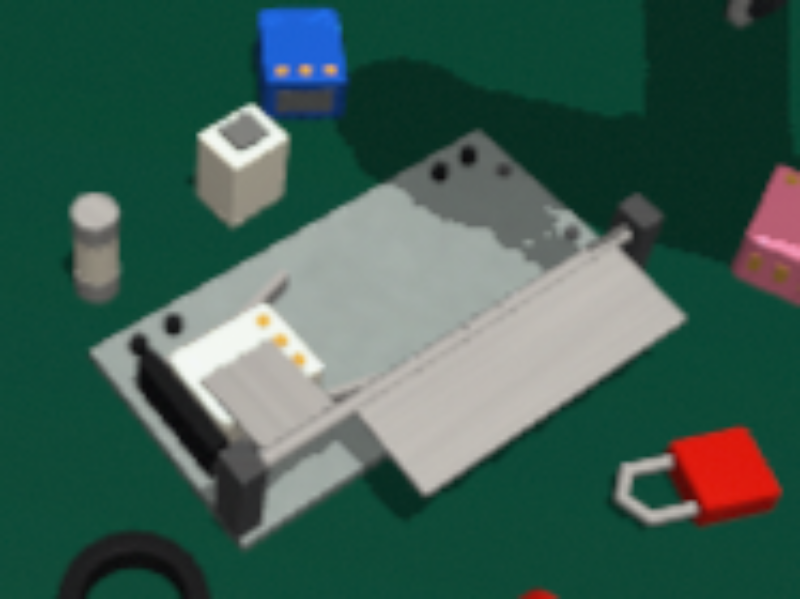

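The flap rests on the module (rocker ≈0.34), and the module's centre is at x≈16, fully home. Everything else is where it was.

```bash
python3 -c "
from bench import arm
print(arm.job_done())"
```

```text
the job is handed in; nothing more can be done
None
```

The module is home against the end stop with the flap resting on it, the wing released and the arm clear, and the job is handed in; the call gave no verdict.

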